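# Make up two viscometer kits

## Robot

A 7-joint arm with a two-finger parallel gripper is mounted at the origin on the work surface. World frame = base frame: x ahead of the robot, y to its left, z up, the work surface at z = 0. Lengths are in m, angles in rad, forces in N, time in s.
With the tool pointing down it reaches from about 0.4 to 0.85 m from the base axis. Payload 4.4 kg.
Tool frame: the origin (TCP) lies midway between the tips of the shut fingers; the grasp point (between the pads) lies 19 mm behind it; z points along the fingers, y is the line along which they close (so a half turn about z gives the same grasp; the last joint's range is limited). The gripper opens to 94 mm and grips with 3 to 60 N. Pads are 16 mm wide; open, the fingers measure 119 mm over their backs; the gripper's body (75 mm by 177 mm) begins 78 mm behind the grasp point.
Start: joints at [-1.307, 0.628, 0.038, 1.517, -0.027, 0.996, -0.02], TCP at [0.21, 0.615, 0.205] pointing down, gripper open.
Joint ranges: [-3.06, 3.06], [-0.37, 2.12], [-1.25, 1.32], [0.18, 2.47], [-1.1, 4.24], [0.23, 1.98], [-2.94, 2.94]. Speed limits (rad/s): [2.57, 2.57, 3.14, 3.14, 3.14, 3.14, 3.14].

## Interface

Orientations are given as a 3x3 rotation matrix whose columns are the frame's x, y, z axes.
In Python, from workcell import arm gives the robot as it stands.
- The arm moves only by the shell command python3 -m creep 'ROWS' [FORCE]. ROWS is rows parted by semicolons, their numbers by spaces, 1 to 10 of them, each of 5 numbers: dx, dy, dz in m, then a turn about the tool's z in rad, then the finger opening in m; each row shifts and turns the commanded pose from where the row before left it, along the tool's axes as they then stand; what a row does not reach is not made up. A row lasts 1/10 s, in which the tool goes at most 0.05 m and 0.15 rad, less where a joint would pass 70% of its speed; a pose out of reach is approached as far as the arm can. The fingers move at their own pace and stop on an object; FORCE is the grip in N (left out, the last holds). Time passes only in rows, so rows that do not move let the fingers close. It prints the time, the measured TCP pose, the force, the opening and the grip force at its end.
- arm.get_state(): the state, without advancing time (a new reading comes with each control period).
- arm.camera(name): name is "scene" or "top" or "wrist"; returns the picture (480x640x3 uint8, red, green, blue); there is no depth.
- arm.calibration(name): a dict with "intrinsics" (3x3 intrinsics, pixels), "R" (3x3) and "t" (3): a world point X has camera coordinates R X + t; the wrist camera has in their place "tool_from_camera" (4x4, takes a point from camera to tool coordinates, whose origin is the TCP and whose axes are the flange's). Camera axes: x right, y down, z forward; pixel columns grow to the right and rows downward; lengths in m; the calibration is good to about 2 mm. The wrist camera is an equidistant fisheye: a pixel r from the principal point sees the ray r / f radians off the axis. A picture is of the moment at which its call begins: read the wrist's pose just before it. calibration takes no time and is no camera call.
- arm.job_done(): hands the job in; it is judged then, once.
The state is a dict: "clock": time; "joint_pos": joint angles; "qvel": joint speeds; "joint_torque": joint torques, N m; "ee_pos": TCP position; "orientation": TCP orientation; "ft_force": force on the tool from outside, world axes, zero at the start; "moment": the same for the moment, N m; "finger_gap": finger opening in m; "gripper_force": force on a finger pad.
Only numpy, scipy, OpenCV 4.12 (cv2) and the standard library are available. Lean on these libraries where they do the work, as an engineer would, in place of code of your own. Each camera call takes 0.05 s, during which the arm holds its last target. There are 200 camera calls.

## Task

Make up the two viscometer kits, every piece standing upright on the tray floor in a compartment of its own and let go. The tray with three compartments gets the spindle with the large flat disc in its middle compartment, with the wide steel cup and the capped sample jar in the compartments at either end (either way round); the tray with two compartments gets the cylinder spindle and the narrow steel tube (either way round). Leave the small-disc spindle, the grease tin and the screwdriver where they are.

Things in the scene. Friction and masses are not known exactly. Their poses are not given: they have to be found in the camera images.
- disc_spindle: The spindle with the large flat disc. Turned steel viscometer spindle, 95 mm tall, 110 g, standing upright and loose on its disc foot (diameter 48 mm, 7 mm thick); above that a thin shaft of diameter 8 mm, and at the top (65 to 95 mm above the underside) a dark coupling nut of diameter 16 mm to grip it by. Origin: centre of the underside; z up.
- bob_spindle: The cylinder spindle. Turned steel viscometer spindle, 95 mm tall, 140 g, standing upright and loose on its solid cylinder (diameter 32 mm, 42 mm tall); above that a thin shaft of diameter 8 mm, and at the top (65 to 95 mm above the underside) a dark coupling nut of diameter 16 mm to grip it by. Origin: centre of the underside; z up.
- cup: Wide steel sample cup, empty, open at the top: straight cylinder of outer diameter 50 mm, 60 mm tall, wall 3 mm, 120 g, loose, upright. Origin: centre of the underside; z up.
- tube: Narrow steel sample tube, empty, open at the top: straight cylinder of outer diameter 32 mm, 85 mm tall, wall 3 mm, 110 g, loose, upright. Origin: centre of the underside; z up.
- jar: Closed white plastic sample jar with a black screw cap, 70 mm tall, body diameter 48 mm, cap diameter 49 mm (53 to 70 mm above the underside), about 130 g, loose, upright. Origin: centre of the underside; z up.
- tray3: Fixed aluminium kit tray with a dark rubber floor and three equal square compartments in one row along its y axis, 238 mm long (y) by 84 mm wide (x). It does not move. Walls 18 mm high and 4 mm thick, floor 4 mm thick; every compartment is 74 mm (y) by 76 mm (x) inside. Compartment centres at x = 0 and y = -78, 0 and +78 mm. Origin: centre of the underside; z up. The two ends are alike.
- tray2: Fixed aluminium kit tray with a dark rubber floor and two equal square compartments in one row along its y axis, 160 mm long (y) by 84 mm wide (x). It does not move. Walls 18 mm high and 4 mm thick, floor 4 mm thick; every compartment is 74 mm (y) by 76 mm (x) inside. Compartment centres at x = 0 and y = -39 and +39 mm. Origin: centre of the underside; z up. The two ends are alike.
- small_spindle: Not wanted, stays where it stands among the stock: the small-disc spindle. Turned steel viscometer spindle, 95 mm tall, 90 g, standing upright and loose on its small disc foot (diameter 28 mm, 10 mm thick); above that a thin shaft of diameter 8 mm, and at the top (65 to 95 mm above the underside) a dark coupling nut of diameter 16 mm to grip it by. Origin: centre of the underside; z up.
- tin: Not wanted, stays where it is: closed round aluminium grease tin with an overlapping lid and a paper label, diameter 62 mm, 45 mm tall, loose, upright. Origin: centre of the underside; z up.
- screwdriver: Not wanted, stays where it is: screwdriver about 170 mm long with a black handle, lying loose on the bench. Its length is along its x axis, the handle towards -x.

How it is judged:
At the end, for the whole second after the job is handed in: Disc spindle in the middle, cup and jar at the ends of the three-tray; cylinder spindle and tube one each in the two-tray. All within 22 mm (two-tray 24) of the compartment centre along the tray, 26 across; upright within 7 degrees, underside under 9 mm above the tray underside, at rest (x of disc_spindle in the frame of tray3 between -0.026 and 0.026 m and z of disc_spindle in the frame of tray3 between 0 and 0.009 m and angle between each of disc_spindle, cup, jar, bob_spindle, tube's own z axis and vertical below 0.12 rad and linear speed of each of disc_spindle, cup, jar, bob_spindle, tube below 0.02 m/s and angular speed of each of disc_spindle, cup, jar, bob_spindle, tube below 0.3 rad/s and y of disc_spindle in the frame of tray3 between -0.022 and 0.022 m and x of cup in the frame of tray3 between -0.026 and 0.026 m and z of cup in the frame of tray3 between 0 and 0.009 m and x of jar in the frame of tray3 between -0.026 and 0.026 m and z of jar in the frame of tray3 between 0 and 0.009 m and ((y of cup in the frame of tray3 between 0.056 and 0.1 m and y of jar in the frame of tray3 between -0.1 and -0.056 m) or (y of cup in the frame of tray3 between -0.1 and -0.056 m and y of jar in the frame of tray3 between 0.056 and 0.1 m)) and x of bob_spindle in the frame of tray2 between -0.026 and 0.026 m and z of bob_spindle in the frame of tray2 between 0 and 0.009 m and x of tube in the frame of tray2 between -0.026 and 0.026 m and z of tube in the frame of tray2 between 0 and 0.009 m and ((y of bob_spindle in the frame of tray2 between 0.015 and 0.063 m and y of tube in the frame of tray2 between -0.063 and -0.015 m) or (y of bob_spindle in the frame of tray2 between -0.063 and -0.015 m and y of tube in the frame of tray2 between 0.015 and 0.063 m))); the robot touches nothing.
It fails at once if the small-disc spindle is moved more than 20 mm or tipped over (distance of small_spindle from where it was at the start of the episode above 0.02 m or angle between small_spindle's own z axis and vertical above 0.5 rad).
It fails at once if the grease tin is moved more than 20 mm or tipped over (distance of tin from where it was at the start of the episode above 0.02 m or angle between tin's own z axis and vertical above 0.5 rad).
It fails at once if the screwdriver is moved more than 20 mm (distance of screwdriver from where it was at the start of the episode above 0.02 m).
It also fails if it takes over 112 s, if anything falls off the work surface, if the arm or the gripper's body presses on something with over 40 N, if the wrist force passes 120 N, or if a joint passes its speed limit or range.

## Working session

There is one attempt and no reset: what is moved stays moved. The work goes in short steps, Python scripts to look and compute and a shell command to move; the robot and the scene stay as the last step left them, time stands still between calls to the robot, and variables do not carry over. Pictures are saved under pics/ and viewed, at most 14 in all, crops included, and the job is handed in when it is done.

```bash
mkdir -p pics; ls
python3 - <<'E'
from workcell import arm
import cv2,numpy as np
for n in("top","scene"):
    cv2.imwrite(f"pics/{n}0.png",arm.camera(n)[:,:,::-1])
    c=arm.calibration(n);print(n,c)
s=arm.get_state();print(s["clock"],s["ee_pos"],s["orientation"],s["finger_gap"])
print(arm.calibration("wrist"))
E
```

```text
pics
top {'intrinsics': array([[618.04504693,   0.        , 319.25061575],
       [  0.        , 618.04504693, 241.62625679],
       [  0.        ,   0.        ,   1.        ]]), 'R': array([[-0.00646026, -0.99986909, -0.01483461],
       [-0.99566182,  0.00780868, -0.09271765],
       [ 0.09282135,  0.01417127, -0.99558193]]), 't': array([0.02073465, 0.5267018 , 1.55380279])}
scene {'intrinsics': array([[618.47116017,   0.        , 326.07678263],
       [  0.        , 618.47116017, 243.40329386],
       [  0.        ,   0.        ,   1.        ]]), 'R': array([[ 0.69524854,  0.71854474,  0.01796976],
       [ 0.44258425, -0.40826834, -0.79839598],
       [-0.56634675,  0.56303678, -0.60186456]]), 't': array([-0.38449598, -0.20440757,  1.65781398])}
0.1 [0.21029868 0.61444116 0.20469945] [[-9.46110862e-01  3.23842553e-01 -4.88005976e-04]
 [ 3.23842919e-01  9.46109617e-01 -1.53532664e-03]
 [-3.54969531e-05 -1.61062649e-03 -9.99998702e-01]] 0.09392730929461313
{'intrinsics': array([[371.64829954,   0.        , 322.89812698],
       [  0.        , 371.64829954, 239.66329421],
       [  0.        ,   0.        ,   1.        ]]), 'tool_from_camera': array([[ 2.39439228e-04, -9.70119705e-01, -2.42626670e-01,
         7.03609848e-02],
       [ 9.99999933e-01,  2.99788843e-04, -2.11814522e-04,
        -3.37639725e-04],
       [ 2.78222210e-04, -2.42626603e-01,  9.70119711e-01,
        -1.79459752e-01],
       [ 0.00000000e+00,  0.00000000e+00,  0.00000000e+00,
         1.00000000e+00]])}
```

View pics/top0.png

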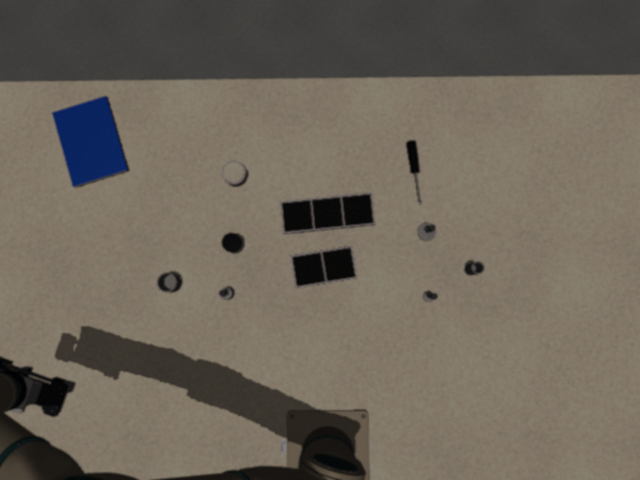

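View pics/scene0.png

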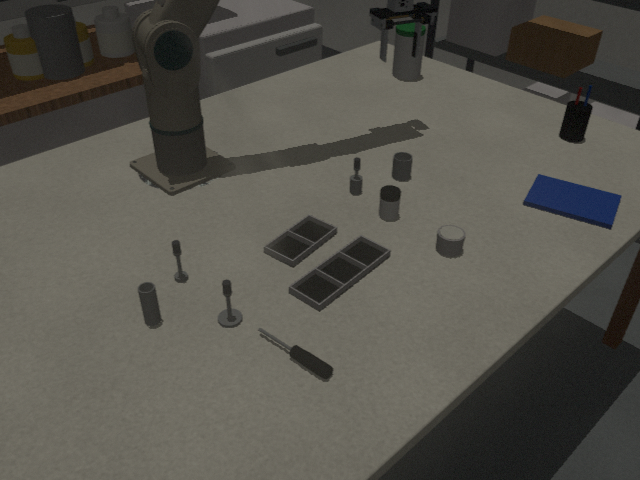

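Run:
```python
import cv2,numpy as np
t=cv2.imread("pics/top0.png");s=cv2.imread("pics/scene0.png")
def tile(im,cx,cy,h,n,lab):
    p=im[cy-h:cy+h,cx-h:cx+h];p=cv2.resize(p,(n,n),interpolation=cv2.INTER_CUBIC)
    p=cv2.convertScaleAbs(p,alpha=1.5)
    for k in range(0,2*h,10):
        cv2.putText(p,str(cx-h+k),(k*n//(2*h),10),0,.33,(0,255,255));cv2.line(p,(k*n//(2*h),12),(k*n//(2*h),18),(0,255,255))
        cv2.putText(p,str(cy-h+k),(0,k*n//(2*h)+4),0,.33,(0,255,0))
    return p
T=[tile(t,*c,20,200,"") for c in[(232,242),(170,282),(227,293),(474,268),(427,231),(430,296),(235,173)]]+[tile(t,328,240,60,200,"")]
S=[tile(s,*c,30,200,"") for c in[(389,203),(402,166),(356,177),(150,303)]]
cv2.imwrite("pics/tiles.png",np.vstack([np.hstack(T[:4]),np.hstack(T[4:]),np.hstack(S)]))
g=cv2.cvtColor(t,cv2.COLOR_BGR2GRAY)
m=(g<55).astype(np.uint8)
n,l,st,ce=cv2.connectedComponentsWithStats(m)
for i in range(1,n):
    x,y,w,h,a=st[i]
    if 100<x<520 and 100<y<320 and a>8: 
        r=cv2.minAreaRect(np.argwhere(l==i)[:,::-1].astype(np.float32)) 
        print(st[i],ce[i].round(1),np.round(r[1],1),round(r[2],1))
```

```text
[407 141  12  33 290] [412.7 156.5] [32.5  9.3] 81.9
[233 173  15  13  40] [242.  180.4] [ 4.7 18.4] 47.3
[342 195  31  30 796] [357.1 209.6] [28.4 28.2] 84.3
[312 198  31  31 799] [327.1 212.7] [28.4 28.2] 84.3
[282 201  31  31 794] [297.  215.7] [28.3 28.1] 84.3
[425 225  10   8  55] [429.3 228.3] [6.1 9.4] 78.7
[222 233  22  20 338] [232.7 242.4] [19. 21.] 90.0
[323 248  32  33 817] [338.2 264.2] [28.9 28.3] 81.0
[293 253  32  33 818] [308.3 269. ] [28.8 28.3] 80.5
[465 261  18  14 164] [473.1 267.8] [13. 17.] 90.0
[172 272  10  20  97] [176.8 281.5] [19.  9.] 90.0
[158 274  12  17 107] [162.8 282.4] [16.3 10.6] 86.2
[229 287   5  11  20] [231.8 291.8] [10.2  3.3] 78.7
[220 288   8   8  46] [223.9 292.1] [7. 7.] 90.0
[426 292  11   7  54] [430.9 295. ] [11.1  5.2] 21.8
```

View pics/tiles.png

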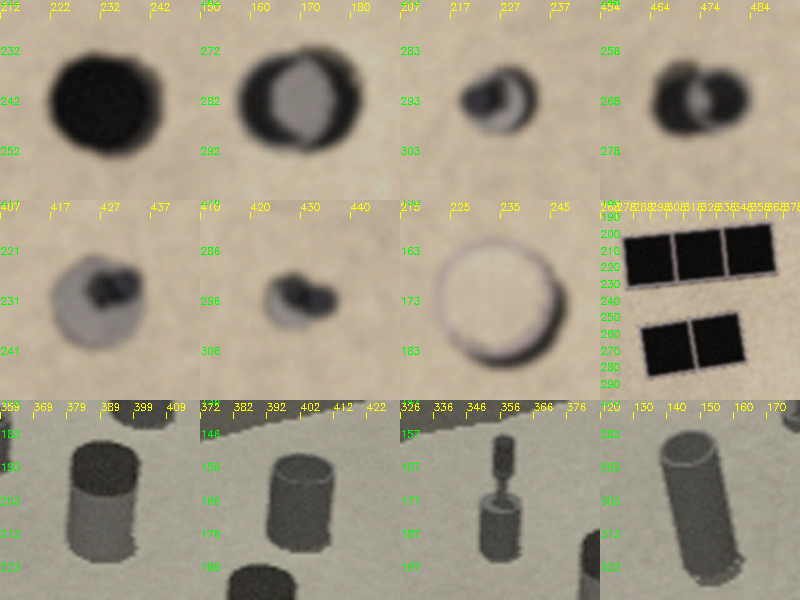

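```bash
cat > h.py <<'E'
import numpy as np
from workcell import arm
def ray(n,u):
    c=arm.calibration(n);R,t=c["R"],c["t"]
    d=R.T@np.linalg.inv(c["intrinsics"])@np.array([u[0],u[1],1.]);return -R.T@t,d
def plane(n,u,z):
    o,d=ray(n,u);return o+d*(z-o[2])/d[2]
def wray(u,s):
    c=arm.calibration("wrist");K=c["intrinsics"];T=c["tool_from_camera"]
    p=(np.array(u)-K[:2,2])/K[0,0];r=np.hypot(*p)
    d=np.array([*(p/r*np.sin(r)),np.cos(r)]);R=np.array(s["orientation"])
    return np.array(s["ee_pos"])+R@T[:3,3],R@T[:3,:3]@d
def wplane(u,s,z):
    o,d=wray(u,s);return o+d*(z-o[2])/d[2]
def go(x,y,yaw=None):
    "tool-axis shift to reach world x,y"
    s=arm.get_state();R=np.array(s["orientation"]);w=np.array([x,y,s["ee_pos"][2]])-s["ee_pos"]
    print("shift in tool axes",(R.T@w).round(4),"z",s["ee_pos"][2].round(4),"closing-axis yaw",np.degrees(np.arctan2(R[1,1],R[0,1])).round(1))
E
python3 - <<'E'
from h import *
for n,a,b,z in[("jar",(231.8,242.5),(390.4,189.8),.07),("cup",(168.2,282),(402.9,156.4),.06),("bob",(223.7,292.6),(357.2,158.4),.095),
 ("tube",(477.2,267.8),(146.4,287),.085),("disc",(432.2,228.4),(227,282),.095),("small",(433.3,296),(176.5,241.5),.095)]:
    print(n,plane("top",a,z).round(4),plane("scene",b,z).round(4))
print("tin",plane("top",(234,172.5),.045),"discfoot",plane("top",(426.6,232),.007))
for u in[(357.1,209.6),(327.1,212.7),(297,215.7),(338.2,264.2),(308.3,269)]:print(plane("top",u,.014).round(4))
E
```

```text
jar [0.5221 0.2337 0.07  ] [0.5229 0.2378 0.07  ]
cup [0.4255 0.3933 0.06  ] [0.4271 0.3976 0.06  ]
bob [0.3979 0.2486 0.095 ] [0.3968 0.2552 0.095 ]
tube [ 0.4541 -0.3684  0.085 ] [ 0.4561 -0.3694  0.085 ]
disc [ 0.5505 -0.2596  0.095 ] [ 0.5553 -0.2588  0.095 ]
small [ 0.3863 -0.2584  0.095 ] [ 0.3869 -0.2577  0.095 ]
tin [0.70385725 0.23316359 0.045     ] discfoot [ 0.55124686 -0.25988449  0.007     ]
[ 0.6101 -0.0811  0.014 ]
[ 0.6027 -0.0036  0.014 ]
[0.5955 0.0742 0.014 ]
[ 0.4694 -0.031   0.014 ]
[0.4576 0.0456 0.014 ]
```

```bash
python3 -m creep '0 0 0 .14 .094;0 0 0 .14 .094;0 0 0 .14 .094;0 0 0 .14 .094;0 0 0 .14 .094;0 0 0 .14 .094;0 0 0 .14 .094;0 0 0 .14 .094' 15; python3 -c "
from h import *
go(.4265,.396)"
```

```text
clock: 0.9
ee_pos: [0.2102, 0.6147, 0.205]
orientation: [[-0.115, 0.993, -0.0], [0.993, 0.115, -0.001], [-0.001, -0.001, -1.0]]
ft_force: [0.5, 0.9, -0.5]
finger_gap: 0.094
gripper_force: 0.0
shift in tool axes [-2.421e-01  1.897e-01  1.000e-04] z 0.205 closing-axis yaw 6.6
```

```bash
python3 -m creep '-.0346 .0271 0 0 .094;-.0346 .0271 0 0 .094;-.0346 .0271 0 0 .094;-.0346 .0271 0 0 .094;-.0346 .0271 0 0 .094;-.0346 .0271 0 0 .094;-.0346 .0271 0 0 .094;0 0 0 0 .094'; python3 -c "
from h import *
import cv2
go(.4265,.396)
cv2.imwrite('pics/w1.png',arm.camera('wrist')[:,:,::-1])"
```

```text
clock: 1.7
ee_pos: [0.4338, 0.3905, 0.2058]
orientation: [[-0.11, 0.994, 0.004], [0.994, 0.11, -0.004], [-0.004, 0.003, -1.0]]
ft_force: [-0.0, -1.0, 0.2]
finger_gap: 0.0939
gripper_force: 0.0
shift in tool axes [ 0.0063 -0.0067 -0.    ] z 0.2058 closing-axis yaw 6.3
```

View pics/w1.png

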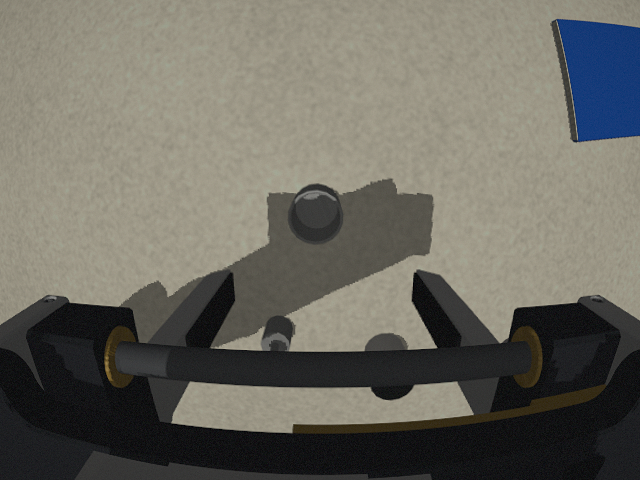

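```bash
python3 -c "
from h import *
s=arm.get_state()
print(wplane((316,213),s,.06));go(.4265,.396)"
```

```text
[0.42293532 0.40592572 0.06      ]
shift in tool axes [ 0.0025 -0.004  -0.    ] z 0.2054 closing-axis yaw 6.5
```

```bash
python3 -m creep '0 0 .05 0 .094;0 0 .03 0 .094;0 0 0 0 .094;0 0 0 0 .094'; python3 -c "
from h import *
import cv2
s=arm.get_state();im=arm.camera('wrist')
cv2.imwrite('pics/w2.png',im[:,:,::-1])
go(.4265,.398)
print(s['ee_pos'],s['orientation'].round(4))"
```

```text
clock: 2.15
ee_pos: [0.4272, 0.3985, 0.1255]
orientation: [[-0.122, 0.992, -0.001], [0.992, 0.122, -0.0], [-0.0, -0.001, -1.0]]
ft_force: [0.6, 0.5, 0.3]
finger_gap: 0.0934
gripper_force: 0.0
shift in tool axes [-0.0006 -0.0017 -0.    ] z 0.1266 closing-axis yaw 7.0
[0.42724014 0.39846197 0.125542  ] [[-1.222e-01  9.925e-01 -8.000e-04]
 [ 9.925e-01  1.222e-01 -2.000e-04]
 [-1.000e-04 -8.000e-04 -1.000e+00]]
```

View pics/w2.png

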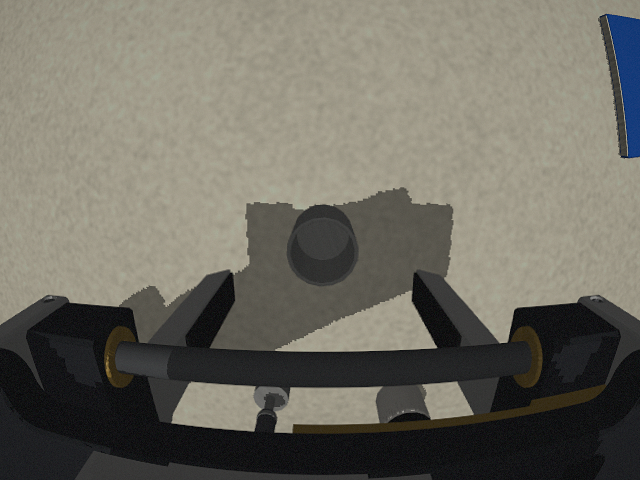

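```bash
python3 -m creep '0 0 .04 0 .094;0 0 .04 0 .094;0 0 .019 0 .094;0 0 0 0 .094;0 0 0 0 .03;0 0 0 0 .03;0 0 0 0 .03;0 0 0 0 .03;0 0 0 0 .03;0 0 0 0 .03' 20
```

```text
clock: 3.2
ee_pos: [0.4279, 0.3976, 0.0268]
orientation: [[-0.121, 0.993, -0.0], [0.993, 0.121, 0.0], [0.0, -0.0, -1.0]]
ft_force: [-0.0, -0.7, 3.7]
finger_gap: 0.05
gripper_force: 20.0
```

```bash
python3 -m creep '0 0 -.03 0 .03;0 0 -.045 0 .03;0 0 -.045 0 .03;-.02 .0075 -.02 0 .03;-.04 .0149 0 0 .03;-.04 .0149 0 0 .03;-.04 .0149 0 0 .03;-.04 .0149 0 0 .03;-.04 .0149 0 0 .03;-.04 .0149 0 0 .03' && python3 -m creep '-.04 .0149 0 0 .03;-.0414 .0155 0 0 .03;0 0 0 0 .03;0 0 0 0 .03;0 0 0 0 .03'; python3 -c "
from h import *
import cv2
go(.5955,.0742)
cv2.imwrite('pics/w3.png',arm.camera('wrist')[:,:,::-1])"
```

```text
clock: 4.2
ee_pos: [0.5558, 0.1494, 0.1663]
orientation: [[-0.121, 0.993, -0.001], [0.993, 0.121, -0.0], [0.0, -0.001, -1.0]]
ft_force: [0.7, 0.4, -1.1]
finger_gap: 0.0505
gripper_force: 20.0
clock: 4.7
ee_pos: [0.5948, 0.0754, 0.166]
orientation: [[-0.122, 0.993, -0.001], [0.993, 0.122, 0.001], [0.001, -0.001, -1.0]]
ft_force: [0.1, -0.5, -1.7]
finger_gap: 0.0503
gripper_force: 20.0
shift in tool axes [-0.0013  0.0006 -0.    ] z 0.166 closing-axis yaw 7.0
```

View pics/w3.png

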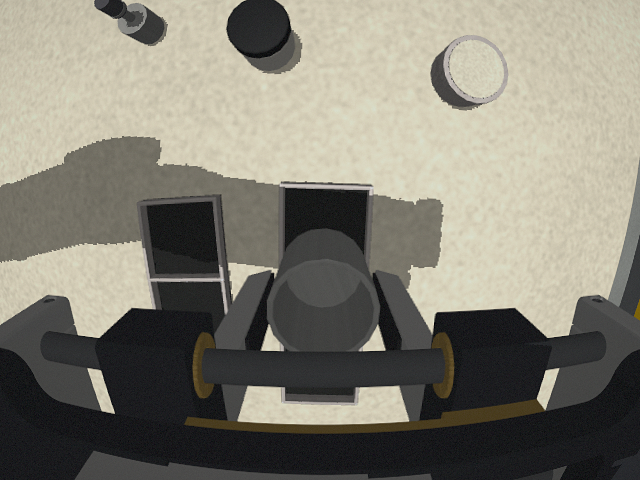

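```bash
python3 -m creep '-.003 .002 .04 0 .03;0 0 .04 0 .03;0 0 .035 0 .03;0 0 .015 0 .03;0 0 .0045 0 .03;0 0 0 0 .03;0 0 0 0 .03' && python3 -m creep '0 0 0 0 .065;0 0 0 0 .08;0 0 0 0 .08;0 0 -.02 0 .08;0 0 -.04 0 .094;0 0 -.04 0 .094;0 0 -.03 0 .094;0 0 0 0 .094'; python3 -c "
from h import *
go(.5225,.236)"
```

```text
clock: 5.45
ee_pos: [0.5993, 0.0718, 0.0334]
orientation: [[-0.121, 0.993, 0.003], [0.993, 0.121, 0.0], [0.0, 0.003, -1.0]]
ft_force: [0.4, -0.3, -1.0]
finger_gap: 0.0504
gripper_force: 20.0
clock: 6.25
ee_pos: [0.6013, 0.0712, 0.1667]
orientation: [[-0.12, 0.993, 0.009], [0.993, 0.12, 0.001], [0.0, 0.009, -1.0]]
ft_force: [1.3, 0.2, -0.2]
finger_gap: 0.0942
gripper_force: 0.0
shift in tool axes [ 0.1731 -0.0583 -0.0005] z 0.1667 closing-axis yaw 6.9
```

```bash
python3 -m creep '.034 -.0115 0 0 .094;.044 -.0148 0 0 .094;.044 -.0148 0 0 .094;.034 -.0115 0 0 .094;.017 -.0057 0 0 .094;0 0 0 0 .094;0 0 0 0 .094;0 0 0 0 .094'; python3 -c "
from h import *
import cv2
go(.5225,.236)
cv2.imwrite('pics/w4.png',arm.camera('wrist')[:,:,::-1])"
```

```text
clock: 7.05
ee_pos: [0.52, 0.2337, 0.1618]
orientation: [[-0.118, 0.993, 0.0], [0.993, 0.118, -0.001], [-0.001, 0.0, -1.0]]
ft_force: [0.6, -1.6, 1.3]
finger_gap: 0.0939
gripper_force: 0.0
shift in tool axes [ 0.002   0.0027 -0.    ] z 0.1618 closing-axis yaw 6.8
```

View pics/w4.png

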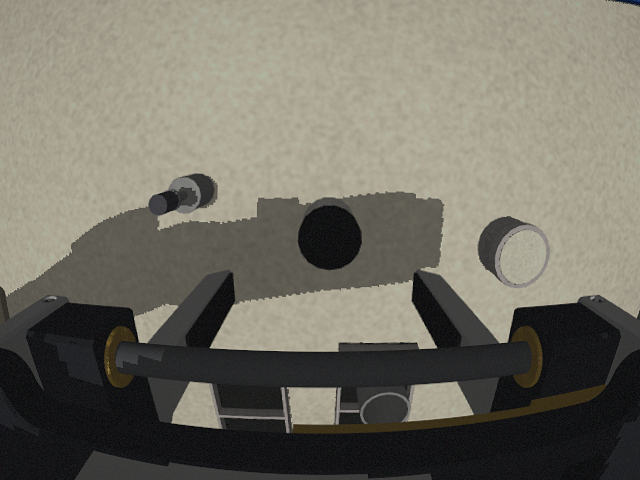

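```bash
python3 -m creep '.004 .004 .04 0 .094;0 0 .04 0 .094;0 0 .027 0 .094;0 0 .01 0 .094;0 0 0 0 .03;0 0 0 0 .03;0 0 0 0 .03;0 0 0 0 .03;0 0 0 0 .03;0 0 0 0 .03' 20;python3 -c "
from h import *
go(.611,-.083)"
```

```text
clock: 8.1
ee_pos: [0.5232, 0.2407, 0.0456]
orientation: [[-0.121, 0.993, 0.001], [0.993, 0.121, 0.001], [0.0, 0.001, -1.0]]
ft_force: [1.1, 0.7, 1.1]
finger_gap: 0.0494
gripper_force: 0.7
shift in tool axes [-3.319e-01  4.810e-02 -1.000e-04] z 0.0456 closing-axis yaw 6.9
```

```bash
python3 -m creep '0 0 0 0 .03;0 0 0 0 .03;0 0 -.03 0 .03;0 0 -.045 0 .03;0 0 -.045 0 .03;-.02 .003 -.03 0 .03;-.04 .0058 0 0 .03;-.04 .0058 0 0 .03;-.04 .0058 0 0 .03;-.04 .0058 0 0 .03' && python3 -m creep '-.04 .0058 0 0 .03;-.04 .0058 0 0 .03;-.04 .0058 0 0 .03;-.032 .0043 0 0 .03;0 0 0 0 .03;0 0 0 0 .03;0 0 0 0 .03';python3 -c "
from h import *
go(.611,-.083)"
```

```text
clock: 9.1
ee_pos: [0.5699, 0.0634, 0.1945]
orientation: [[-0.121, 0.993, -0.001], [0.993, 0.121, -0.0], [0.0, -0.001, -1.0]]
ft_force: [0.4, 0.2, -1.4]
finger_gap: 0.0485
gripper_force: 20.0
clock: 9.8
ee_pos: [0.6097, -0.0815, 0.1943]
orientation: [[-0.122, 0.992, -0.002], [0.992, 0.122, 0.002], [0.002, -0.001, -1.0]]
ft_force: [-0.2, -0.6, -1.1]
finger_gap: 0.0489
gripper_force: 20.0
shift in tool axes [-0.0017  0.0011 -0.    ] z 0.1943 closing-axis yaw 7.0
```

```bash
python3 -m creep '-.002 .001 .04 0 .03;0 0 .04 0 .03;0 0 .04 0 .03;0 0 .018 0 .03;0 0 .006 0 .03;0 0 0 0 .03;0 0 0 0 .03' && python3 -m creep '0 0 0 0 .065;0 0 0 0 .08;0 0 0 0 .08;0 0 -.02 0 .08;0 0 -.04 0 .094;0 0 -.04 0 .094;0 0 -.04 0 .094;0 0 0 0 .094'; python3 -c "
from h import *
go(.3975,.253)"
```

```text
clock: 10.5
ee_pos: [0.6124, -0.0843, 0.0518]
orientation: [[-0.122, 0.993, 0.002], [0.993, 0.122, 0.0], [-0.0, 0.002, -1.0]]
ft_force: [0.2, -0.1, -1.6]
finger_gap: 0.0486
gripper_force: 20.0
clock: 11.3
ee_pos: [0.6154, -0.0865, 0.1971]
orientation: [[-0.12, 0.993, 0.011], [0.993, 0.12, -0.001], [-0.003, 0.011, -1.0]]
ft_force: [-0.2, 0.3, 0.1]
finger_gap: 0.0937
gripper_force: 0.0
shift in tool axes [ 0.3632 -0.1754 -0.0029] z 0.1971 closing-axis yaw 6.9
```

```bash
python3 -m creep '.0361 -.0172 0 0 .094;.0361 -.0172 0 0 .094;.0361 -.0172 0 0 .094;.0361 -.0172 0 0 .094;.0361 -.0172 0 0 .094;.0361 -.0172 0 0 .094;.0361 -.0172 0 0 .094;.0361 -.0172 0 0 .094;.0361 -.0172 0 0 .094;.0361 -.0172 0 0 .094' && python3 -m creep '0 0 0 0 .094;0 0 0 0 .094;0 0 0 0 .094'; python3 -c "
from h import *
import cv2
go(.3975,.253)
cv2.imwrite('pics/w5.png',arm.camera('wrist')[:,:,::-1])"
```

```text
clock: 12.3
ee_pos: [0.396, 0.2533, 0.1907]
orientation: [[-0.12, 0.993, -0.0], [0.993, 0.12, -0.0], [-0.0, -0.0, -1.0]]
ft_force: [-0.2, 1.4, -0.1]
finger_gap: 0.0939
gripper_force: 0.0
clock: 12.6
ee_pos: [0.3979, 0.2511, 0.1909]
orientation: [[-0.119, 0.993, 0.0], [0.993, 0.119, -0.001], [-0.001, 0.0, -1.0]]
ft_force: [0.6, 0.2, -0.9]
finger_gap: 0.0941
gripper_force: 0.0
shift in tool axes [ 0.002  -0.0001 -0.    ] z 0.1909 closing-axis yaw 6.8
```

View pics/w5.png

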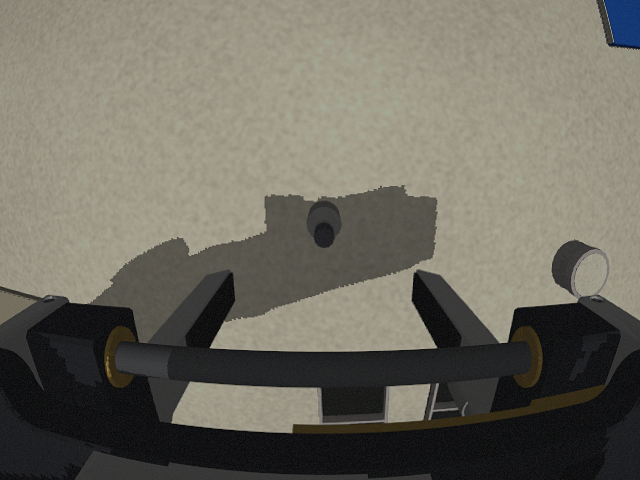

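```bash
python3 -m creep '.0045 .001 .04 0 .05;0 0 .04 0 .05;0 0 .035 0 .05;0 0 .014 0 .05;0 0 0 0 .05;0 0 0 0 .01;0 0 0 0 .01;0 0 0 0 .01;0 0 0 0 .01;0 0 0 0 .01' 20;python3 -m creep '0 0 0 0 .01;0 0 0 0 .01' ;python3 -c "
from h import *
go(.458,.046)"
```

```text
clock: 13.65
ee_pos: [0.3979, 0.2572, 0.0625]
orientation: [[-0.121, 0.993, 0.001], [0.993, 0.121, 0.001], [0.001, 0.001, -1.0]]
ft_force: [-0.8, -0.3, 0.3]
finger_gap: 0.0175
gripper_force: 0.0
clock: 13.85
ee_pos: [0.3979, 0.2572, 0.0624]
orientation: [[-0.121, 0.993, 0.001], [0.993, 0.121, 0.001], [0.001, 0.001, -1.0]]
ft_force: [-1.0, -0.5, 6.7]
finger_gap: 0.0155
gripper_force: 20.0
shift in tool axes [-2.169e-01  3.420e-02 -1.000e-04] z 0.0624 closing-axis yaw 6.9
```

```bash
python3 -m creep '0 0 -.03 0 .01;0 0 -.045 0 .01;0 0 -.025 0 .01;-.02 .0032 0 0 .01;-.035 .0055 0 0 .01;-.04 .0063 0 0 .01;-.04 .0063 0 0 .01;-.04 .0063 0 0 .01;-.03 .0047 0 0 .01;-.0119 .0019 0 0 .01' && python3 -m creep '0 0 0 0 .01;0 0 0 0 .01;0 0 0 0 .01;0 0 0 0 .01';python3 -c "
from h import *
import cv2
go(.458,.046)
cv2.imwrite('pics/w6.png',arm.camera('wrist')[:,:,::-1])"
```

```text
clock: 14.85
ee_pos: [0.4581, 0.0423, 0.1619]
orientation: [[-0.116, 0.993, 0.0], [0.993, 0.116, -0.001], [-0.001, -0.0, -1.0]]
ft_force: [-0.4, -0.0, -1.1]
finger_gap: 0.0159
gripper_force: 20.0
clock: 15.25
ee_pos: [0.4574, 0.0473, 0.1619]
orientation: [[-0.123, 0.992, -0.0], [0.992, 0.123, 0.001], [0.001, -0.0, -1.0]]
ft_force: [1.1, 0.4, -1.0]
finger_gap: 0.0157
gripper_force: 20.0
shift in tool axes [-0.0014  0.0004 -0.    ] z 0.1619 closing-axis yaw 7.1
```

View pics/w6.png

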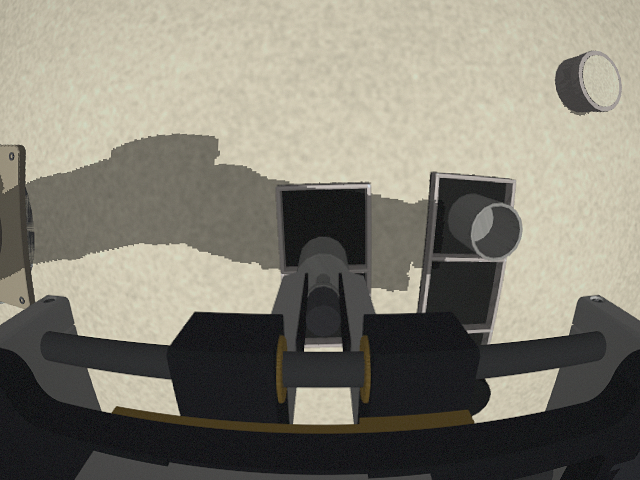

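```bash
python3 -m creep '-.001 0 .03 0 .01;0 0 .035 0 .01;0 0 .02 0 .01;0 0 .0085 0 .01;0 0 0 0 .01;0 0 0 0 .01' && python3 -m creep '0 0 0 0 .03;0 0 0 0 .05;0 0 0 0 .05;0 0 -.02 0 .05;0 0 -.04 0 .08;0 0 -.04 0 .094;0 0 -.02 0 .094;0 0 0 0 .094;0 0 0 0 .094'; python3 -c "
from h import *
go(.4555,-.3685)"
```

```text
clock: 15.9
ee_pos: [0.4585, 0.0449, 0.0691]
orientation: [[-0.121, 0.993, 0.001], [0.993, 0.121, 0.0], [0.0, 0.001, -1.0]]
ft_force: [1.2, 0.5, -1.2]
finger_gap: 0.0158
gripper_force: 20.0
clock: 16.8
ee_pos: [0.4578, 0.0449, 0.1887]
orientation: [[-0.121, 0.993, 0.001], [0.993, 0.121, 0.001], [0.0, 0.001, -1.0]]
ft_force: [0.3, -0.0, -0.6]
finger_gap: 0.0839
gripper_force: 0.0
shift in tool axes [-4.101e-01 -5.230e-02 -2.000e-04] z 0.1887 closing-axis yaw 6.9
```

```bash
python3 -m creep '-.041 -.0052 0 0 .094;-.041 -.0052 0 0 .094;-.041 -.0052 0 0 .094;-.041 -.0052 0 0 .094;-.041 -.0052 0 0 .094;-.041 -.0052 0 0 .094;-.041 -.0052 0 0 .094;-.041 -.0052 0 0 .094;-.041 -.0052 0 0 .094;-.041 -.0052 0 0 .094' && python3 -m creep '0 0 0 0 .094;0 0 0 0 .094;0 0 0 0 .094;0 0 0 0 .094'; python3 -c "
from h import *
import cv2
go(.4555,-.3685)
cv2.imwrite('pics/w7.png',arm.camera('wrist')[:,:,::-1])"
```

```text
clock: 17.8
ee_pos: [0.4547, -0.3695, 0.1864]
orientation: [[-0.12, 0.993, -0.003], [0.993, 0.12, 0.002], [0.003, -0.002, -1.0]]
ft_force: [1.2, -1.1, -0.2]
finger_gap: 0.094
gripper_force: 0.0
clock: 18.2
ee_pos: [0.4561, -0.3667, 0.1878]
orientation: [[-0.123, 0.992, -0.001], [0.992, 0.123, 0.002], [0.002, -0.001, -1.0]]
ft_force: [0.2, 0.7, -1.0]
finger_gap: 0.0938
gripper_force: 0.0
shift in tool axes [-0.0018 -0.0008 -0.    ] z 0.1878 closing-axis yaw 7.1
```

View pics/w7.png

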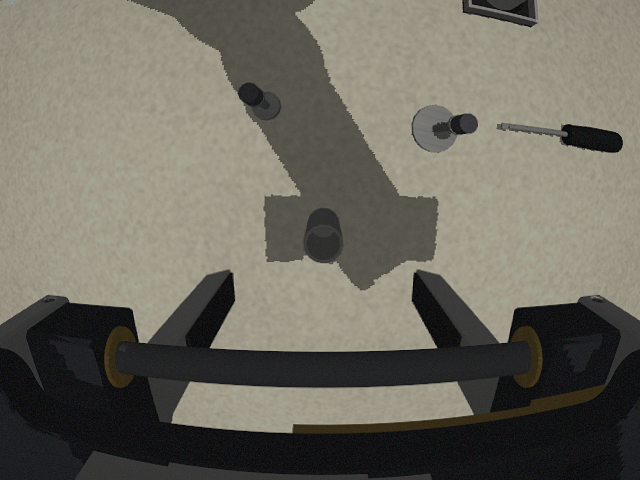

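```bash
python3 -m creep '-.0025 0 .04 0 .07;0 0 .04 0 .06;0 0 .04 0 .06;0 0 .0175 0 .06;0 0 0 0 .06;0 0 0 0 .02;0 0 0 0 .02;0 0 0 0 .02;0 0 0 0 .02;0 0 0 0 .02' 20;python3 -m creep '0 0 0 0 .02;0 0 0 0 .02' ;python3 -c "
from h import *
go(.4695,-.032)"
```

```text
clock: 19.25
ee_pos: [0.4568, -0.3715, 0.0521]
orientation: [[-0.121, 0.993, 0.002], [0.993, 0.121, -0.001], [-0.001, 0.002, -1.0]]
ft_force: [-0.9, 0.3, 5.4]
finger_gap: 0.0318
gripper_force: 20.0
clock: 19.45
ee_pos: [0.4567, -0.3715, 0.0521]
orientation: [[-0.121, 0.993, 0.002], [0.993, 0.121, -0.001], [-0.001, 0.001, -1.0]]
ft_force: [0.3, 0.5, 6.1]
finger_gap: 0.0321
gripper_force: 20.0
shift in tool axes [ 3.355e-01  5.360e-02 -3.000e-04] z 0.0521 closing-axis yaw 6.9
```

```bash
python3 -m creep '0 0 -.03 0 .02;0 0 -.045 0 .02;0 0 -.045 0 .02;.02 .0032 -.01 0 .02;.035 .0056 0 0 .02;.042 .0067 0 0 .02;.042 .0067 0 0 .02;.042 .0067 0 0 .02;.042 .0067 0 0 .02;.042 .0067 0 0 .02' && python3 -m creep '.04 .0064 0 0 .02;.0305 .0049 0 0 .02;0 0 0 0 .02;0 0 0 0 .02;0 0 0 0 .02;0 0 0 0 .02';python3 -c "
from h import *
import cv2
go(.4695,-.032)
cv2.imwrite('pics/w8.png',arm.camera('wrist')[:,:,::-1])"
```

```text
clock: 20.45
ee_pos: [0.4657, -0.1012, 0.1811]
orientation: [[-0.12, 0.993, 0.0], [0.993, 0.12, 0.0], [0.0, 0.0, -1.0]]
ft_force: [0.2, 0.7, -1.2]
finger_gap: 0.0318
gripper_force: 20.0
clock: 21.05
ee_pos: [0.4687, -0.0331, 0.181]
orientation: [[-0.118, 0.993, 0.0], [0.993, 0.118, -0.001], [-0.001, 0.0, -1.0]]
ft_force: [-0.5, 0.2, -0.7]
finger_gap: 0.0322
gripper_force: 20.0
shift in tool axes [ 0.001   0.0009 -0.    ] z 0.181 closing-axis yaw 6.8
```

View pics/w8.png

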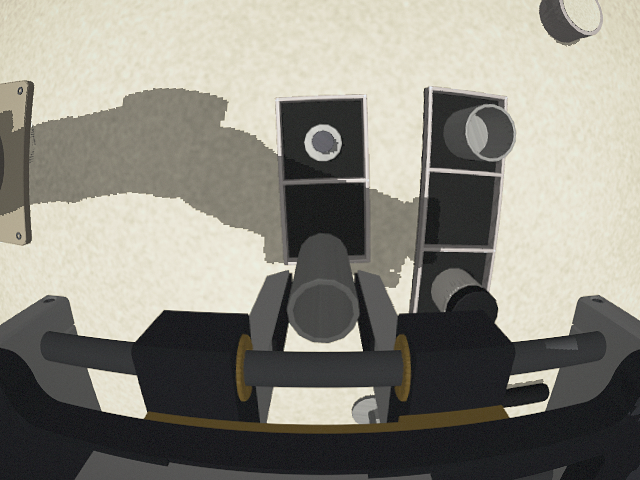

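```bash
python3 -m creep '0 0 .04 0 .02;0 0 .04 0 .02;0 0 .03 0 .02;0 0 .014 0 .02;0 0 0 0 .02;0 0 0 0 .02;0 0 0 0 .02' && python3 -m creep '0 0 0 0 .05;0 0 0 0 .06;0 0 0 0 .06;0 0 -.02 0 .06;0 0 -.04 0 .08;0 0 -.04 0 .094;0 0 -.03 0 .094;0 0 0 0 .094;0 0 0 0 .094'; python3 -c "
from h import *
go(.552,-.2595)"
```

```text
clock: 21.8
ee_pos: [0.4694, -0.0321, 0.0575]
orientation: [[-0.12, 0.993, 0.001], [0.993, 0.12, -0.0], [-0.0, 0.001, -1.0]]
ft_force: [-1.2, 0.4, -0.1]
finger_gap: 0.0319
gripper_force: 20.0
clock: 22.7
ee_pos: [0.469, -0.0312, 0.1874]
orientation: [[-0.121, 0.993, 0.001], [0.993, 0.121, 0.0], [0.0, 0.001, -1.0]]
ft_force: [-0.9, 0.7, -0.8]
finger_gap: 0.0936
gripper_force: 0.0
shift in tool axes [-0.2367  0.0547  0.    ] z 0.1874 closing-axis yaw 7.0
```

```bash
python3 -m creep '-.025 .0058 0 0 .08;-.04 .0092 0 0 .08;-.04 .0092 0 0 .08;-.04 .0092 0 0 .08;-.04 .0092 0 0 .08;-.033 .0077 0 0 .08;-.0187 .0044 0 0 .08;0 0 0 0 .08;0 0 0 0 .08;0 0 0 0 .08'; python3 -c "
from h import *
import cv2
go(.552,-.2595)
cv2.imwrite('pics/w9.png',arm.camera('wrist')[:,:,::-1])"
```

```text
clock: 23.7
ee_pos: [0.551, -0.2579, 0.1859]
orientation: [[-0.122, 0.993, -0.002], [0.993, 0.122, 0.002], [0.002, -0.002, -1.0]]
ft_force: [-0.2, 0.3, 0.5]
finger_gap: 0.0799
gripper_force: 0.0
shift in tool axes [-0.0017  0.0008 -0.    ] z 0.1859 closing-axis yaw 7.0
```

View pics/w9.png

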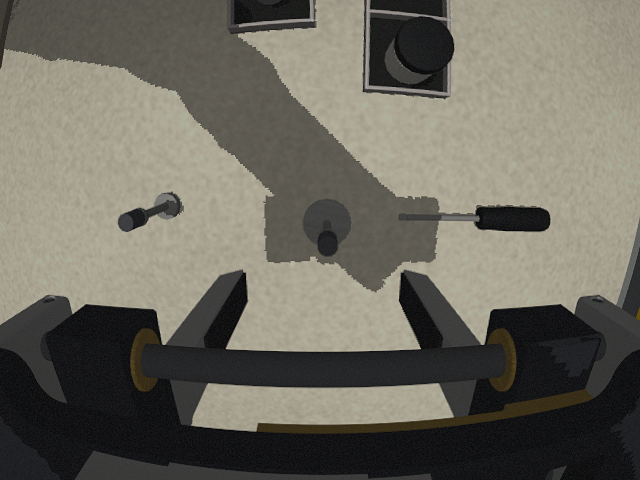

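```bash
python3 -m creep '-.001 .003 .04 0 .05;0 0 .04 0 .05;0 0 .03 0 .05;0 0 .014 0 .05;0 0 0 0 .05;0 0 0 0 .01;0 0 0 0 .01;0 0 0 0 .01;0 0 0 0 .01;0 0 0 0 .01' 20;python3 -m creep '0 0 0 0 .01;0 0 0 0 .01' ;python3 -c "
from h import *
go(.603,-.004)"
```

```text
clock: 24.75
ee_pos: [0.555, -0.2607, 0.0636]
orientation: [[-0.121, 0.993, 0.001], [0.993, 0.121, -0.0], [-0.0, 0.001, -1.0]]
ft_force: [0.4, -0.4, 3.3]
finger_gap: 0.0157
gripper_force: 20.0
clock: 24.95
ee_pos: [0.5551, -0.2608, 0.0636]
orientation: [[-0.121, 0.993, 0.001], [0.993, 0.121, -0.0], [-0.0, 0.001, -1.0]]
ft_force: [-1.0, 0.2, 5.8]
finger_gap: 0.0159
gripper_force: 20.0
shift in tool axes [ 0.2491  0.0786 -0.    ] z 0.0636 closing-axis yaw 6.9
```

```bash
python3 -m creep '0 0 -.03 0 .01;0 0 -.045 0 .01;0 0 -.045 0 .01;.025 .0079 -.01 0 .01;.04 .0126 0 0 .01;.04 .0126 0 0 .01;.04 .0126 0 0 .01;.04 .0126 0 0 .01;.035 .011 0 0 .01;.0291 .0093 0 0 .01' && python3 -m creep '0 0 0 0 .01;0 0 0 0 .01;0 0 0 0 .01;0 0 0 0 .01';python3 -c "
from h import *
import cv2
go(.603,-.004)
cv2.imwrite('pics/w10.png',arm.camera('wrist')[:,:,::-1])"
```

```text
clock: 25.95
ee_pos: [0.6025, -0.0008, 0.1924]
orientation: [[-0.123, 0.992, -0.001], [0.992, 0.123, 0.001], [0.001, -0.001, -1.0]]
ft_force: [0.5, 0.4, -0.5]
finger_gap: 0.0155
gripper_force: 20.0
clock: 26.35
ee_pos: [0.6024, -0.0057, 0.1929]
orientation: [[-0.118, 0.993, -0.0], [0.993, 0.118, -0.001], [-0.001, -0.0, -1.0]]
ft_force: [-0.5, 0.5, -1.3]
finger_gap: 0.0156
gripper_force: 20.0
shift in tool axes [ 0.0016  0.0008 -0.    ] z 0.1929 closing-axis yaw 6.8
```

View pics/w10.png

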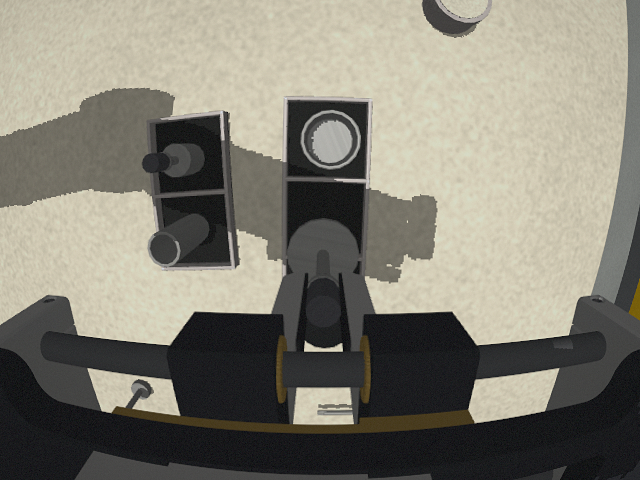

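```bash
python3 -m creep '.001 .001 .04 0 .01;0 0 .04 0 .01;0 0 .03 0 .01;0 0 .0145 0 .01;0 0 0 0 .01;0 0 0 0 .01;0 0 0 0 .01' && python3 -m creep '0 0 0 0 .03;0 0 0 0 .05;0 0 0 0 .05;0 0 -.02 0 .05;0 0 -.04 0 .05;0 0 -.04 0 .05;0 0 -.04 0 .05;-.04 -.02 0 0 .05;-.04 -.02 0 0 .05;-.04 -.02 0 0 .05' && python3 -m creep '-.04 -.02 0 0 .05;-.04 -.02 0 0 .05;0 0 0 0 .05;0 0 0 0 .05;0 0 0 0 .05'
python3 - <<'E'
from workcell import arm
import cv2,numpy as np
a=arm.camera("scene")[120:345,110:480,::-1];b=arm.camera("top")[150:330,140:500,::-1]
a=cv2.resize(a,(560,340),interpolation=2);b=cv2.resize(b,(560,260),interpolation=2)
cv2.imwrite("pics/f.png",cv2.convertScaleAbs(np.vstack([a,b]),alpha=1.4))
E
```

```text
clock: 27.1
ee_pos: [0.6048, -0.003, 0.0697]
orientation: [[-0.12, 0.993, 0.002], [0.993, 0.12, -0.0], [-0.0, 0.002, -1.0]]
ft_force: [0.2, 0.4, -0.8]
finger_gap: 0.0157
gripper_force: 20.0
clock: 28.1
ee_pos: [0.5582, -0.13, 0.2092]
orientation: [[-0.122, 0.993, 0.001], [0.993, 0.122, -0.0], [-0.0, 0.001, -1.0]]
ft_force: [0.3, -0.4, -1.1]
finger_gap: 0.0504
gripper_force: 0.0
clock: 28.6
ee_pos: [0.5292, -0.2116, 0.2084]
orientation: [[-0.123, 0.992, 0.0], [0.992, 0.123, 0.001], [0.001, 0.001, -1.0]]
ft_force: [0.1, 0.3, -0.7]
finger_gap: 0.0495
gripper_force: 0.0
```

View pics/f.png

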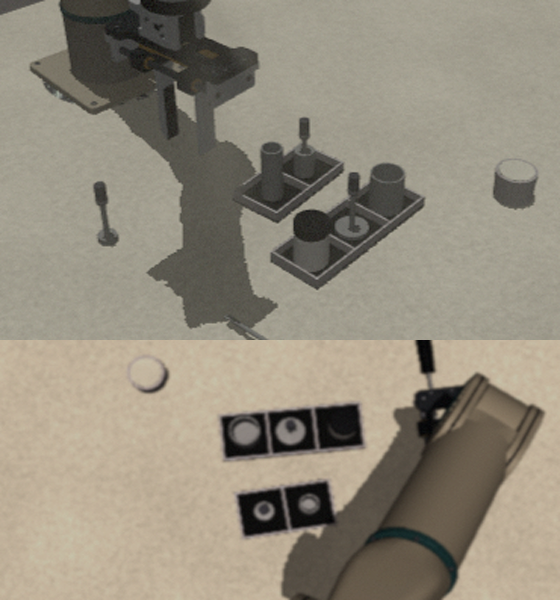

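The picture shows all five pieces upright, each in its own compartment: jar (311,240), disc spindle (352,205), cup (388,188), tube (271,172) and cylinder spindle (304,150). The gripper is clear of them, so I am handing in.

```bash
python3 -c "
from workcell import arm
print(arm.job_done())"
```

```text
the job is handed in; nothing more can be done
None
```

Both kits are made up and the job was handed in at about 29 s of the 112 s allowed. The last pictures show all five pieces upright in their compartments with the gripper clear, but the hand-in returned no verdict.

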